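# Close the overfull gift box

## Task

The tall red tin sticks up out of the open green gift box, so the box cannot be closed. Move the tin to the wooden tray and stand it there upright, then put the green lid on the box so that it sits flat and fully home. Set both down gently rather than dropping them.

Things in the scene. Friction and masses are not known exactly. Their poses are not given: they have to be found in the camera images.
- box: Open green gift box with red ribbon, fixed. Outside 180 (x) x 140 (y) x 90 mm high, walls 6 mm, inner floor 6 mm above the table; a white fill line runs inside, 18 mm below the rim. Holds the tall tin and a low light blue spool (48 mm across, 45 mm high) that is well below the line and not in the way. Origin: centre of its underside, z up.
- lid: Loose green lid, red ribbon cross, 0.2 kg, right way up on the table. Plate 200 (x) x 160 (y) x 6 mm; below it a white block 140 x 100 x 12 mm that fits in the box's mouth, 14 mm spare all round, either way round. Wooden grip bar on top, 60 (x) x 26 (y) x 32 mm high. Origin: underside centre of the block; plate top at z 18, bar top at z 50 mm. Seated: origin 78 mm above the box's.
- tin: Loose tall red tin with white cap, upright cylinder 50 mm across, 130 mm high, about 0.2 kg. It starts standing on the box's inner floor in one half of the box and rises 46 mm above the rim, where it can be gripped. Origin: centre of its underside, z up along the tin.
- tray: Shallow wooden tray fixed to the table, 190 (its x) x 160 (its y) x 20 mm high, walls and floor 6 mm, empty. Origin: centre of its underside on the table, z up; the floor the tin stands on is 6 mm above it.
Mind the look-alikes: they are no part of the job. There is more than one size of the tray; the one meant has the size given above.

How it is judged:
By the outcome, as a careful person would: the job done as asked, in the order asked, and still so for the second after the job is handed in, with the robot touching nothing.
It also fails if it takes over 64 s, if anything falls off the work surface, if the arm or the gripper's body presses on something with over 40 N, if the wrist force passes 120 N, or if a joint passes its speed limit or range.

## Robot

A 7-joint arm with a two-finger parallel gripper is mounted at the origin on the work surface. World frame = base frame: x ahead of the robot, y to its left, z up, the work surface at z = 0. Lengths are in m, angles in rad, forces in N, time in s.
With the tool pointing down it reaches from about 0.4 to 0.85 m from the base axis. Payload 4.5 kg.
Tool frame: the origin (TCP) lies at the very end of the fingers, on their centre line; the grasp point (between the pads) lies 19 mm behind it; z points along the fingers, x is the direction in which the jaws open and shut, and the axes are right-handed (so a half turn about z gives the same grasp; the last joint's range is limited). The gripper opens to 88 mm and grips with 3 to 60 N. Pads are 18 mm wide; open, the fingers measure 123 mm over their backs; the gripper's body (75 mm by 187 mm) begins 45 mm behind the grasp point.
Start: joints at [1.379, 0.689, -0.195, 1.565, 0.157, 0.902, -0.215], TCP at [0.14, -0.609, 0.239] pointing down, gripper open.
Joint ranges: [-3.01, 3.01], [-0.46, 2.08], [-1.47, 1.51], [0.13, 2.56], [-1, 4.14], [0.04, 2.09], [-2.66, 2.66]. Speed limits (rad/s): [2.57, 2.57, 3.14, 3.14, 3.14, 3.14, 3.14].

## Interface

Orientations are given as a unit quaternion [x, y, z, w].
In Python, from plant import * gives the robot as it stands.
- The arm moves only by the tool apply_moves, never from a script. Its argument "series" is a list of rows, each an object of numbers: "x", "y", "z": the shift along the tool's x, y, z in units of 80 cm (1.0 is 80 cm); "wx", "wy", "wz": the turn, a rotation vector about the tool's x, y, z in units of pi rad (1.0 is pi rad); "fingers": the opening, from -1 (shut) to 1 (fully open), so that 0 is half open. In form: [{"x": .., "y": .., "z": .., "wx": .., "wy": .., "wz": .., "fingers": ..}, ...]. A call has 1 to 8 rows; each row shifts and turns the pose as measured when the row begins, along the tool's axes as they then stand; what a row does not reach is not made up. A row lasts 1/8 s, in which the tool goes at most 62.5 mm and 10.7 degrees, less where a joint would pass 70% of its speed; a pose out of reach is approached as far as the arm can. A call with a number of a shift or a turn outside -1 to 1 is refused whole. A call with a gripper value outside its range is refused whole. The fingers move at their own pace and stop on an object; "force" is the grip in N (left out, the last holds). Time passes only in rows, so rows that do not move let the fingers close. It gives the time, the measured TCP pose, the force and the opening at its end, in the units of the state.
- get_state(): the state, without advancing time (a new reading comes with each control period).
- snapshot(name): name is "side" or "top" or "wrist"; returns (picture, depth): 384x512x3 uint8, red, green, blue; 384x512 float32, m along the optical axis (not along the pixel's ray), 0 where there is no reading.
- camera_model(name): a dict with "camera_matrix" (3x3 intrinsics, pixels), "world_from_camera" (4x4, takes a point from camera to world coordinates). Camera axes: x right, y up, looking along -z (the intrinsics and any distortion apply to the point x, -y, -z); pixel columns grow to the right and rows downward; lengths in m; the calibration is good to about 2 mm. A picture is of the moment at which its call begins: read the wrist's pose just before it. camera_model takes no time and is no camera call; for the wrist camera it gives the pose at the moment of the call.
- finish_job(): hands the job in, once; it reports no verdict.
The state is a dict: "clock": time; "q": joint angles; "qd": joint speeds; "joint_torque": joint torques, N m; "tool_pos": TCP position; "eef_rot": TCP orientation; "contact_force": force on the tool from outside, world axes, zero at the start; "moment": the same for the moment, N m; "opening": opening from 0.0 (shut) to 1.0 (fully open).
Only numpy, scipy, OpenCV 4.12 (cv2) and the standard library are available. Lean on these libraries where they do the work, as an engineer would, in place of code of your own. Each camera call takes 0.05 s, during which the arm holds its last target. There are 200 camera calls.

## Working session

There is one attempt and no reset: what is moved stays moved. The work goes in short steps, Python scripts to look and compute and a tool call to move; the robot and the scene stay as the last step left them, time stands still between calls to the robot, and variables do not carry over. Pictures are saved under pics/ and viewed, about 8 in all and at most 12, crops included, and the job is handed in when it is done.

Besides the shell and the picture viewer there is one more tool, called after "Call:" in YAML: its name, and indented under it one key for each argument. apply_moves: Moves the arm, as the interface text tells. Its arguments: {"type":"object","properties":{"series":{"type":"array","items":{"type":"object","properties":{"x":{"type":"number"},"y":{"type":"number"},"z":{"type":"number"},"wx":{"type":"number"},"wy":{"type":"number"},"wz":{"type":"number"},"fingers":{"type":"number"}}}},"force":{"type":"number"}},"required":["series"]}

```bash
mkdir -p pics; cat > h.py <<'E'
from plant import *
import numpy as np, cv2
from scipy.spatial.transform import Rotation as R
def snap(n):
    m=camera_model(n); p,d=snapshot(n); return p,d,np.array(m["camera_matrix"]),np.array(m["world_from_camera"]),m
def ray(K,T,u,v):
    c=np.array([(u-K[0,2])/K[0,0],-(v-K[1,2])/K[1,1],-1.0]); return T[:3,3],T[:3,:3]@c
def onz(K,T,u,v,z):
    o,d=ray(K,T,u,v); return o+d*(z-o[2])/d[2]
def cloud(d,K,T):
    v,u=np.mgrid[:d.shape[0],:d.shape[1]]
    c=np.stack([(u-K[0,2])/K[0,0]*d,-(v-K[1,2])/K[1,1]*d,-d],-1); return c@T[:3,:3].T+T[:3,3]
def save(n,p): cv2.imwrite("pics/"+n,cv2.cvtColor(p,cv2.COLOR_RGB2BGR))
E
python3 - <<'E'
from h import *
for n in("top","side"):
    p,d,K,T,m=snap(n); save(n+"0.png",p); np.savez(n+"0.npz",p=p,d=d,K=K,T=T)
    print(n,K.tolist(),T.round(3).tolist(),[k for k in m],(d>0).mean())
s=get_state();print(s)
E
```

```text
top [[492.85351360107666, 0.0, 251.49537973969262], [0.0, 492.85351360107666, 186.44355446476638], [0.0, 0.0, 1.0]] [[0.018, 0.994, -0.108, 0.265], [-1.0, 0.017, -0.009, -0.004], [-0.007, 0.108, 0.994, 1.553], [0.0, 0.0, 0.0, 1.0]] ['camera_matrix', 'world_from_camera'] 0.9959920247395834
side [[355.28331323039527, 0.0, 252.77849995634165], [0.0, 355.28331323039527, 191.61793262622405], [0.0, 0.0, 1.0]] [[-0.977, 0.136, -0.166, 0.294], [-0.213, -0.525, 0.824, 0.677], [0.025, 0.84, 0.542, 0.511], [0.0, 0.0, 0.0, 1.0]] ['camera_matrix', 'world_from_camera'] 0.9957427978515625
{'clock': 0.1, 'q': array([ 1.37883009,  0.68990139, -0.19449761,  1.56622051,  0.15731379,
        0.90252321, -0.21511944]), 'qd': array([-0.00143006, -0.00174185,  0.00020147, -0.00307066, -0.00052944,
        0.00098381,  0.00054198]), 'joint_torque': array([-1.85681900e-03, -5.28503358e+01, -1.27080739e+00, -1.53837758e+01,
       -5.25011017e-02,  2.05159413e-03,  3.35426773e-05]), 'tool_pos': array([ 0.13972236, -0.60860137,  0.23799408]), 'eef_rot': array([ 7.82271340e-01, -6.22937284e-01, -6.93664811e-04, -4.57396554e-04]), 'contact_force': array([-0.12142431,  0.52407434, -0.45504252]), 'moment': array([0.04339818, 0.04368544, 0.02303939]), 'opening': 0.9996739647336093}
```

View pics/top0.png

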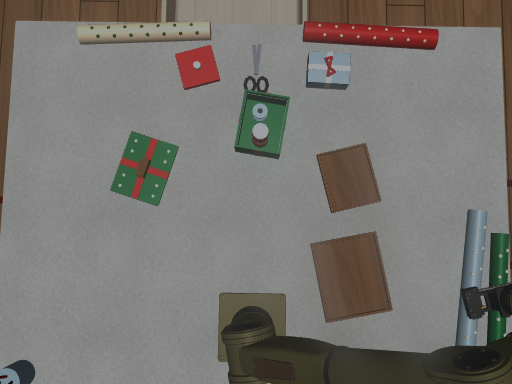

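View pics/side0.png

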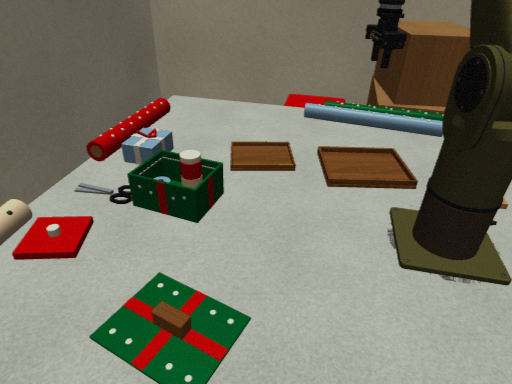

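Top view: box at (262,124) holding the tin (cap at 260,130) and the spool (260,112). The green lid is at (145,168); the red lid at (197,67) and the blue gift at (328,68) are look-alikes. There are two trays, at (348,178) and (351,277), so I'll measure both.

```bash
cat > meas.py <<'E'
from h import *
z=np.load("top0.npz");p,d,K,T=[z[k] for k in"pdKT"]
P=cloud(d,K,T); hsv=cv2.cvtColor(p,cv2.COLOR_RGB2HSV);H,S,V=[hsv[...,i].astype(int) for i in range(3)]
print("table z",np.median(P[200:230,180:280,2]))
def rect(mask,z,name,roi):
    m=np.zeros(mask.shape,np.uint8);a,b,c,e=roi;m[b:e,a:c]=mask[b:e,a:c]
    m=cv2.morphologyEx(m*255,cv2.MORPH_CLOSE,np.ones((7,7)))
    c=max(cv2.findContours(m,cv2.RETR_EXTERNAL,2)[0],key=cv2.contourArea)
    q=np.array([onz(K,T,u,v,z)[:2] for u,v in c[:,0]],np.float32)
    r=cv2.minAreaRect(q); zz=P[...,2][m>0]
    print(name,"c",np.round(r[0],4),"size",np.round(r[1],4),"ang",round(r[2],2),"z pct",np.percentile(zz,[5,50,95]).round(3)); return r
green=(H>40)&(H<90)&(S>80); wood=(H<25)&(S>60)&(V>40); gr=green|((S>100)&((H<10)|(H>170)))
rect(gr|wood,0.018,"lid",(100,120,190,215))
rect(wood&(P[...,2]>.03),0.05,"bar",(100,120,190,215))
rect(wood,0.020,"tray1",(305,135,395,220))
rect(wood,0.020,"tray2",(300,222,400,330))
m=(P[...,2]>.08)&(P[...,2]<.1); rect(m,0.09,"boxrim",(225,80,300,165))
m=(P[...,2]>.125)&(P[...,2]<.15); rect(m,0.136,"tin",(225,80,300,165))
m=(P[...,2]>.03)&(P[...,2]<.07)&(S<120)&(V>90);rect(m,.051,"spool",(225,80,300,165))
E
python3 meas.py
python3 - <<'E'
import cv2
a=cv2.imread("pics/top0.png")[80:215,100:400]; cv2.imwrite("pics/crop1.png",cv2.resize(a,None,fx=2.6,fy=2.6,interpolation=cv2.INTER_CUBIC))
E
```

```text
table z 0.00013257791879550673
lid c [0.4858 0.3497] size [0.1592 0.198 ] ang 72.68 z pct [0.013 0.019 0.046]
bar c [0.4834 0.3468] size [0.0311 0.0597] ang 71.88 z pct [0.033 0.049 0.056]
tray1 c [ 0.4659 -0.2923] size [0.1885 0.161 ] ang 14.48 z pct [0.    0.006 0.02 ]
tray2 c [ 0.1603 -0.3002] size [0.243  0.2039] ang 11.55 z pct [0.002 0.008 0.026]
boxrim c [ 0.6228 -0.0185] size [0.1416 0.1834] ang 81.16 z pct [0.029 0.088 0.095]
tin c [ 0.5832 -0.013 ] size [0.0477 0.0469] ang 0.91 z pct [0.129 0.136 0.141]
spool c [ 0.6674 -0.011 ] size [0.0446 0.0449] ang 46.5 z pct [0.046 0.051 0.057]
```

View pics/crop1.png

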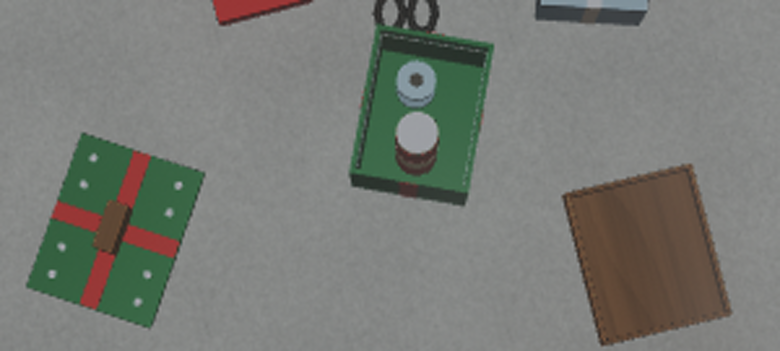

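Tray 1 at (348,178) measures 188×161 mm, so it is the one meant; the other is 243×204. The crop confirms the lid with its bar, the white-capped tin in the near half of the box, and the empty tray. Now a planner that gives shifts in tool axes.

```bash
cat > plan.py <<'E'
# usage: plan.py x y z yaw_deg nrows ; prints rows in tool axes and units
from h import *
from scipy.spatial.transform import Slerp
import sys
x,y,z,yaw,n=map(float,sys.argv[1:6]);n=int(n)
s=get_state();p=np.array(s["tool_pos"]);r=R.from_quat(s["eef_rot"])
g=R.from_euler("z",yaw,degrees=True)*R.from_euler("x",180,degrees=True)
sl=Slerp([0,1],R.concatenate([r,g]));d=(np.array([x,y,z])-p)
print("t %.2f pos %s yaw %.1f open %.3f F %s"%(s["clock"],p.round(4),np.degrees(np.arctan2(*r.as_matrix()[1::-1,0])),s["opening"],np.round(s["contact_force"],1)),"| dist/row mm %.0f"%(1e3*np.linalg.norm(d)/n))
for i in range(n):
    a=sl(i/n);b=sl((i+1)/n)
    print((a.inv().apply(d/n)/.8).round(4),((a.inv()*b).as_rotvec()/np.pi).round(4))
E
python3 plan.py .583 -.013 .24 -9 15
```

```text
t 0.10 pos [ 0.1397 -0.6086  0.238 ] yaw -77.1 open 1.000 F [-0.1  0.5 -0.5] | dist/row mm 49
[-0.0401 -0.0471 -0.0001] [-0.      0.     -0.0252]
[-0.0362 -0.0501 -0.0001] [-0.      0.     -0.0252]
[-0.0322 -0.0529 -0.0001] [-0.      0.     -0.0252]
[-0.0279 -0.0552 -0.0001] [-0.      0.     -0.0252]
[-0.0234 -0.0573 -0.0001] [-0.      0.     -0.0252]
[-0.0188 -0.0589 -0.0001] [-0.      0.     -0.0252]
[-0.0141 -0.0602 -0.0001] [-0.      0.     -0.0252]
[-0.0093 -0.0612 -0.0001] [-0.      0.     -0.0252]
[-0.0044 -0.0617 -0.0002] [-0.      0.     -0.0252]
[ 0.0005 -0.0619 -0.0002] [-0.      0.     -0.0252]
[ 0.0054 -0.0616 -0.0002] [-0.      0.     -0.0252]
[ 0.0102 -0.061  -0.0002] [-0.      0.     -0.0252]
[ 0.015  -0.06   -0.0002] [-0.      0.     -0.0252]
[ 0.0197 -0.0586 -0.0002] [-0.      0.     -0.0252]
[ 0.0243 -0.0569 -0.0002] [-0.      0.     -0.0252]
```

Call:
apply_moves:
  series:
    - {"x":-0.04,"y":-0.047,"wz":-0.025,"fingers":1}
    - {"x":-0.036,"y":-0.05,"wz":-0.025,"fingers":1}
    - {"x":-0.032,"y":-0.053,"wz":-0.025,"fingers":1}
    - {"x":-0.028,"y":-0.055,"wz":-0.025,"fingers":1}
    - {"x":-0.023,"y":-0.057,"wz":-0.025,"fingers":1}
    - {"x":-0.019,"y":-0.059,"wz":-0.025,"fingers":1}
    - {"x":-0.014,"y":-0.06,"wz":-0.025,"fingers":1}
    - {"x":-0.009,"y":-0.061,"wz":-0.025,"fingers":1}
  force: 25

```text
schema error: expected keys x, y, z, wx, wy, wz, fingers
```

```bash
python3 plan.py .583 -.013 .24 -9 8
```

```text
t 0.10 pos [ 0.1397 -0.6086  0.238 ] yaw -77.1 open 1.000 F [-0.1  0.5 -0.5] | dist/row mm 93
[-0.0752 -0.0883 -0.0002] [-0.      0.0001 -0.0473]
[-0.0613 -0.0985 -0.0002] [-0.      0.0001 -0.0473]
[-0.0461 -0.1065 -0.0002] [-0.      0.0001 -0.0473]
[-0.0298 -0.1121 -0.0003] [-0.      0.0001 -0.0473]
[-0.0129 -0.1153 -0.0003] [-0.      0.0001 -0.0473]
[ 0.0043 -0.1159 -0.0003] [-0.      0.0001 -0.0473]
[ 0.0214 -0.114  -0.0003] [-0.      0.0001 -0.0473]
[ 0.0381 -0.1096 -0.0003] [-0.      0.0001 -0.0473]
```

All keys are needed in every row.

Call:
apply_moves:
  series:
    - {"x":-0.04,"y":-0.047,"z":0,"wx":0,"wy":0,"wz":-0.025,"fingers":1}
    - {"x":-0.036,"y":-0.05,"z":0,"wx":0,"wy":0,"wz":-0.025,"fingers":1}
    - {"x":-0.032,"y":-0.053,"z":0,"wx":0,"wy":0,"wz":-0.025,"fingers":1}
    - {"x":-0.028,"y":-0.055,"z":0,"wx":0,"wy":0,"wz":-0.025,"fingers":1}
    - {"x":-0.023,"y":-0.057,"z":0,"wx":0,"wy":0,"wz":-0.025,"fingers":1}
    - {"x":-0.019,"y":-0.059,"z":0,"wx":0,"wy":0,"wz":-0.025,"fingers":1}
    - {"x":-0.014,"y":-0.06,"z":0,"wx":0,"wy":0,"wz":-0.025,"fingers":1}
    - {"x":-0.009,"y":-0.061,"z":0,"wx":0,"wy":0,"wz":-0.025,"fingers":1}
  force: 25

```text
clock: 1.1
tool_pos: [0.3776, -0.2847, 0.2353]
eef_rot: [0.938, -0.346, -0.002, -0.0]
contact_force: [0.6, -1.2, -0.3]
opening: 1.002
```

```bash
python3 plan.py .583 -.013 .22 -9 8
```

```text
t 1.10 pos [ 0.3776 -0.2847  0.2353] yaw -40.4 open 1.002 F [ 0.6 -1.2 -0.3] | dist/row mm 43
[-0.0031 -0.0531  0.0024] [-0.      0.0002 -0.0218]
[ 0.0006 -0.0532  0.0024] [-0.      0.0002 -0.0218]
[ 0.0042 -0.0531  0.0024] [-0.      0.0002 -0.0218]
[ 0.0078 -0.0526  0.0024] [-0.      0.0002 -0.0218]
[ 0.0114 -0.052   0.0024] [-0.      0.0002 -0.0218]
[ 0.0149 -0.0511  0.0024] [-0.      0.0002 -0.0218]
[ 0.0184 -0.0499  0.0024] [-0.      0.0002 -0.0218]
[ 0.0218 -0.0486  0.0024] [-0.      0.0002 -0.0218]
```

Call:
apply_moves:
  series:
    - {"x":-0.003,"y":-0.053,"z":0,"wx":0,"wy":0,"wz":-0.022,"fingers":1}
    - {"x":0.001,"y":-0.053,"z":0,"wx":0,"wy":0,"wz":-0.022,"fingers":1}
    - {"x":0.004,"y":-0.053,"z":0,"wx":0,"wy":0,"wz":-0.022,"fingers":1}
    - {"x":0.008,"y":-0.053,"z":0,"wx":0,"wy":0,"wz":-0.022,"fingers":1}
    - {"x":0.011,"y":-0.052,"z":0,"wx":0,"wy":0,"wz":-0.022,"fingers":1}
    - {"x":0.015,"y":-0.051,"z":0,"wx":0,"wy":0,"wz":-0.022,"fingers":1}
    - {"x":0.018,"y":-0.05,"z":0,"wx":0,"wy":0,"wz":-0.022,"fingers":1}
    - {"x":0.022,"y":-0.049,"z":0,"wx":0,"wy":0,"wz":-0.022,"fingers":1}

```text
clock: 2.1
tool_pos: [0.5844, -0.0009, 0.233]
eef_rot: [0.998, -0.067, -0.004, -0.0]
contact_force: [0.5, 0.6, 0.0]
opening: 1.0
```

```bash
python3 plan.py .583 -.013 .22 -9 2
python3 - <<'E'
from h import *
p,d,K,T,m=snap("wrist"); save("w1.png",p); P=cloud(d,K,T)
m=((P[...,2]>.128)&(P[...,2]<.145)&(np.hypot(P[...,0]-.583,P[...,1]+.013)<.05)).astype(np.uint8)
c=max(cv2.findContours(m,0,2)[0],key=cv2.contourArea);q=np.array([onz(K,T,u,v,.136)[:2] for u,v in c[:,0]],np.float32)
print(cv2.minEnclosingCircle(q),cv2.fitEllipse(q),np.median(P[...,2][m>0]))
E
```

```text
t 2.10 pos [ 0.5844 -0.0009  0.233 ] yaw -7.7 open 1.000 F [0.5 0.6 0. ] | dist/row mm 9
[0.0002 0.0076 0.0081] [-0.0001  0.0013  0.0037]
[0.0003 0.0076 0.0081] [-0.0001  0.0013  0.0037]
((0.5857263803482056, -0.013737722299993038), 0.025125203654170036) ((0.5856421589851379, -0.013893185183405876), (0.04753778874874115, 0.04936792328953743), 176.22134399414062) 0.13670423423590755
```

View pics/w1.png

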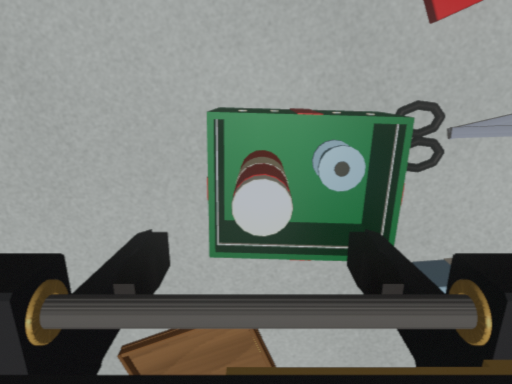

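The wrist picture shows the cap at (262,206), which lies at (0.5857, -0.0138, 0.136), within 3 mm of the top view. Next: align and go down over it.

Call:
apply_moves:
  series:
    - {"x":0.002,"y":0.016,"z":0.01,"wx":0,"wy":0.003,"wz":0.007,"fingers":1}
    - {"x":0,"y":0,"z":0.04,"wx":0,"wy":0,"wz":0,"fingers":1}
    - {"x":0,"y":0,"z":0.04,"wx":0,"wy":0,"wz":0,"fingers":1}
    - {"x":0,"y":0,"z":0.03,"wx":0,"wy":0,"wz":0,"fingers":1}
    - {"x":0,"y":0,"z":0,"wx":0,"wy":0,"wz":0,"fingers":1}

```text
clock: 2.78
tool_pos: [0.5854, -0.0124, 0.1321]
eef_rot: [0.997, -0.077, 0.001, -0.001]
contact_force: [0.5, 1.0, 0.2]
opening: 0.993
```

```bash
python3 plan.py .5855 -.0138 .100 -9 2
```

```text
t 2.77 pos [ 0.5854 -0.0124  0.1321] yaw -8.9 open 0.993 F [0.5 1.  0.2] | dist/row mm 16
[0.0002 0.0009 0.0201] [-0.0005 -0.0003  0.0003]
[0.0002 0.0009 0.0201] [-0.0005 -0.0003  0.0003]
```

Call:
apply_moves:
  series:
    - {"x":0,"y":0.002,"z":0.02,"wx":0,"wy":0,"wz":0,"fingers":1}
    - {"x":0,"y":0,"z":0.02,"wx":0,"wy":0,"wz":0,"fingers":1}
    - {"x":0,"y":0,"z":0,"wx":0,"wy":0,"wz":0,"fingers":1}
    - {"x":0,"y":0,"z":0,"wx":0,"wy":0,"wz":0,"fingers":-1}
    - {"x":0,"y":0,"z":0,"wx":0,"wy":0,"wz":0,"fingers":-1}
    - {"x":0,"y":0,"z":0,"wx":0,"wy":0,"wz":0,"fingers":-1}
    - {"x":0,"y":0,"z":0,"wx":0,"wy":0,"wz":0,"fingers":-1}
  force: 25

```text
clock: 3.65
tool_pos: [0.5865, -0.0156, 0.1008]
eef_rot: [0.997, -0.079, 0.003, -0.001]
contact_force: [-1.3, 0.6, 0.7]
opening: 0.571
```

Opening is 50 mm, so the tin is held. Lift it.

Call:
apply_moves:
  series:
    - {"x":0,"y":0,"z":0,"wx":0,"wy":0,"wz":0,"fingers":-1}
    - {"x":0,"y":0,"z":-0.01,"wx":0,"wy":0,"wz":0,"fingers":-1}
    - {"x":0,"y":0,"z":-0.03,"wx":0,"wy":0,"wz":0,"fingers":-1}
    - {"x":0,"y":0,"z":-0.04,"wx":0,"wy":0,"wz":0,"fingers":-1}
    - {"x":0,"y":0,"z":-0.04,"wx":0,"wy":0,"wz":0,"fingers":-1}
    - {"x":0,"y":0,"z":-0.04,"wx":0,"wy":0,"wz":0,"fingers":-1}
    - {"x":0,"y":0,"z":-0.02,"wx":0,"wy":0,"wz":0,"fingers":-1}
    - {"x":0,"y":0,"z":0,"wx":0,"wy":0,"wz":0,"fingers":-1}

```text
clock: 4.65
tool_pos: [0.5838, -0.0162, 0.2499]
eef_rot: [0.997, -0.078, 0.001, -0.001]
contact_force: [-0.1, -0.1, -2.5]
opening: 0.561
```

```bash
python3 plan.py .466 -.292 .225 -30 10
```

```text
t 4.65 pos [ 0.5838 -0.0162  0.2499] yaw -9.0 open 0.561 F [-0.1 -0.1 -2.5] | dist/row mm 30
[-0.0092  0.0364  0.003 ] [-0.0001 -0.0001  0.0117]
[-0.0078  0.0367  0.003 ] [-0.0001 -0.0001  0.0117]
[-0.0065  0.0369  0.003 ] [-0.0001 -0.0001  0.0117]
[-0.0051  0.0371  0.003 ] [-0.0001 -0.0001  0.0117]
[-0.0037  0.0373  0.0031] [-0.0001 -0.0001  0.0117]
[-0.0024  0.0374  0.0031] [-0.0001 -0.0001  0.0117]
[-0.001   0.0375  0.0031] [-0.0001 -0.0001  0.0117]
[0.0004 0.0375 0.0031] [-0.0001 -0.0001  0.0117]
[0.0017 0.0374 0.0031] [-0.0001 -0.0001  0.0117]
[0.0031 0.0374 0.0031] [-0.0001 -0.0001  0.0117]
```

Call:
apply_moves:
  series:
    - {"x":-0.005,"y":0.02,"z":0,"wx":0,"wy":0,"wz":0.006,"fingers":-1}
    - {"x":-0.008,"y":0.037,"z":0,"wx":0,"wy":0,"wz":0.012,"fingers":-1}
    - {"x":-0.0065,"y":0.037,"z":0,"wx":0,"wy":0,"wz":0.012,"fingers":-1}
    - {"x":-0.005,"y":0.037,"z":0,"wx":0,"wy":0,"wz":0.012,"fingers":-1}
    - {"x":-0.004,"y":0.037,"z":0,"wx":0,"wy":0,"wz":0.012,"fingers":-1}
    - {"x":-0.002,"y":0.037,"z":0,"wx":0,"wy":0,"wz":0.012,"fingers":-1}
    - {"x":-0.001,"y":0.037,"z":0,"wx":0,"wy":0,"wz":0.012,"fingers":-1}
    - {"x":0,"y":0.037,"z":0,"wx":0,"wy":0,"wz":0.012,"fingers":-1}

```text
clock: 5.65
tool_pos: [0.4833, -0.2363, 0.2414]
eef_rot: [0.974, -0.226, -0.008, 0.001]
contact_force: [-0.6, 0.4, -2.2]
opening: 0.562
```

```bash
python3 plan.py .466 -.292 .225 -30 4
```

```text
t 5.65 pos [ 0.4833 -0.2363  0.2414] yaw -26.1 open 0.562 F [-0.6  0.4 -2.2] | dist/row mm 15
[0.0029 0.018  0.0052] [0.0006 0.0012 0.0054]
[0.0032 0.0179 0.0052] [0.0006 0.0012 0.0054]
[0.0034 0.0179 0.0052] [0.0006 0.0012 0.0054]
[0.0037 0.0178 0.0051] [0.0006 0.0012 0.0054]
```

Finish the traverse and begin going down (target TCP z at contact about 0.101).

Call:
apply_moves:
  series:
    - {"x":0.003,"y":0.018,"z":0.005,"wx":0.0006,"wy":0.001,"wz":0.005,"fingers":-1}
    - {"x":0.003,"y":0.018,"z":0.01,"wx":0.0006,"wy":0.001,"wz":0.005,"fingers":-1}
    - {"x":0.003,"y":0.018,"z":0.02,"wx":0.0006,"wy":0.001,"wz":0.005,"fingers":-1}
    - {"x":0.003,"y":0.015,"z":0.03,"wx":0.0006,"wy":0.001,"wz":0.005,"fingers":-1}
    - {"x":0,"y":0,"z":0.03,"wx":0,"wy":0,"wz":0,"fingers":-1}
    - {"x":0,"y":0,"z":0.02,"wx":0,"wy":0,"wz":0,"fingers":-1}
    - {"x":0,"y":0,"z":0,"wx":0,"wy":0,"wz":0,"fingers":-1}

```text
clock: 6.52
tool_pos: [0.4608, -0.2932, 0.1414]
eef_rot: [0.966, -0.259, -0.004, -0.002]
contact_force: [0.1, -0.2, -1.7]
opening: 0.56
```

```bash
python3 plan.py .466 -.292 .103 -30 4
python3 - <<'E'
from h import *
z=get_state()
p,d,K,T,m=snap("side"); save("s2.png",cv2.resize(p[100:260,180:440],None,fx=3,fy=3))
E
```

```text
t 6.53 pos [ 0.4608 -0.2932  0.1414] yaw -30.1 open 0.560 F [ 0.1 -0.2 -1.7] | dist/row mm 10
[ 0.0013 -0.0011  0.012 ] [-0.0001  0.0007 -0.0001]
[ 0.0013 -0.0011  0.012 ] [-0.0001  0.0007 -0.0001]
[ 0.0013 -0.0011  0.012 ] [-0.0001  0.0007 -0.0001]
[ 0.0012 -0.0011  0.012 ] [-0.0001  0.0007 -0.0001]
```

View pics/s2.png

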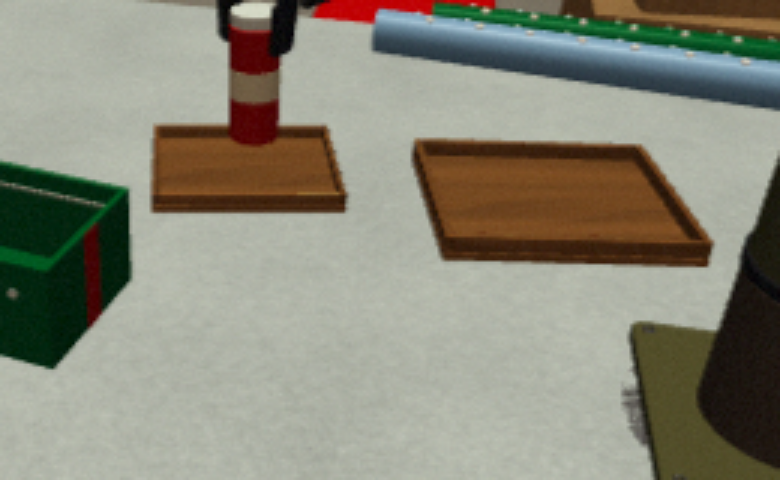

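The tin hangs upright at crop (255,75) over the smaller tray. Lower it slowly.

Call:
apply_moves:
  series:
    - {"x":0.005,"y":-0.002,"z":0.015,"wx":0,"wy":0.003,"wz":0,"fingers":-1}
    - {"x":0,"y":0,"z":0.015,"wx":0,"wy":0,"wz":0,"fingers":-1}
    - {"x":0,"y":0,"z":0.008,"wx":0,"wy":0,"wz":0,"fingers":-1}
    - {"x":0,"y":0,"z":0,"wx":0,"wy":0,"wz":0,"fingers":-1}

```text
clock: 7.08
tool_pos: [0.4673, -0.2937, 0.1107]
eef_rot: [0.966, -0.259, 0.003, -0.0]
contact_force: [-0.3, 0.5, -1.8]
opening: 0.559
```

```bash
python3 plan.py .466 -.292 .101 -30 1
```

```text
t 7.08 pos [ 0.4673 -0.2937  0.1107] yaw -30.0 open 0.559 F [-0.3  0.5 -1.8] | dist/row mm 10
[-0.0025 -0.0011  0.0121] [-0.0006 -0.0016 -0.0001]
```

Call:
apply_moves:
  series:
    - {"x":0,"y":0,"z":0.005,"wx":-0.0006,"wy":-0.0015,"wz":0,"fingers":-1}
    - {"x":0,"y":0,"z":0.004,"wx":0,"wy":0,"wz":0,"fingers":-1}
    - {"x":0,"y":0,"z":0.002,"wx":0,"wy":0,"wz":0,"fingers":-1}
    - {"x":0,"y":0,"z":0.002,"wx":0,"wy":0,"wz":0,"fingers":-1}

```text
clock: 7.58
tool_pos: [0.4678, -0.2942, 0.1007]
eef_rot: [0.966, -0.259, 0.001, 0.0]
contact_force: [-3.7, 0.9, 13.1]
opening: 0.562
```

```bash
python3 plan.py .466 -.292 .101 -30 1
```

```text
t 7.58 pos [ 0.4678 -0.2942  0.1007] yaw -30.0 open 0.562 F [-3.7  0.9 13.1] | dist/row mm 3
[-0.0033 -0.0012 -0.0004] [ 0.0001 -0.0005 -0.0002]
```

Contact at the expected height (0.1007). Ease off, open, and rise.

Call:
apply_moves:
  series:
    - {"x":0,"y":0,"z":-0.0005,"wx":0,"wy":0,"wz":0,"fingers":-1}
    - {"x":0,"y":0,"z":0,"wx":0,"wy":0,"wz":0,"fingers":0.3}
    - {"x":0,"y":0,"z":0,"wx":0,"wy":0,"wz":0,"fingers":0.6}
    - {"x":0,"y":0,"z":0,"wx":0,"wy":0,"wz":0,"fingers":1}
    - {"x":0,"y":0,"z":0,"wx":0,"wy":0,"wz":0,"fingers":1}
    - {"x":0,"y":0,"z":-0.02,"wx":0,"wy":0,"wz":0,"fingers":1}
    - {"x":0,"y":0,"z":-0.04,"wx":0,"wy":0,"wz":0,"fingers":1}
    - {"x":0,"y":0,"z":-0.05,"wx":0,"wy":0,"wz":0,"fingers":1}

```text
clock: 8.57
tool_pos: [0.4669, -0.2935, 0.1916]
eef_rot: [0.966, -0.259, -0.001, -0.0]
contact_force: [0.2, -0.7, 0.0]
opening: 1.004
```

```bash
python3 plan.py .52 .08 .24 25 8
```

```text
t 8.57 pos [ 0.4669 -0.2935  0.1916] yaw -30.0 open 1.004 F [ 0.2 -0.7  0. ] | dist/row mm 48
[-0.022  -0.0547 -0.0076] [-0.      0.0001 -0.0382]
[-0.0153 -0.0569 -0.0076] [-0.      0.0001 -0.0382]
[-0.0084 -0.0583 -0.0076] [-0.      0.0001 -0.0382]
[-0.0013 -0.0589 -0.0076] [-0.      0.0001 -0.0382]
[ 0.0057 -0.0587 -0.0076] [-0.      0.0001 -0.0382]
[ 0.0127 -0.0576 -0.0076] [-0.      0.0001 -0.0382]
[ 0.0195 -0.0556 -0.0076] [-0.      0.0001 -0.0382]
[ 0.026  -0.0529 -0.0076] [-0.      0.0001 -0.0382]
```

Call:
apply_moves:
  series:
    - {"x":-0.022,"y":-0.055,"z":-0.015,"wx":0,"wy":0,"wz":-0.038,"fingers":1}
    - {"x":-0.015,"y":-0.057,"z":-0.015,"wx":0,"wy":0,"wz":-0.038,"fingers":1}
    - {"x":-0.008,"y":-0.058,"z":-0.008,"wx":0,"wy":0,"wz":-0.038,"fingers":1}
    - {"x":-0.001,"y":-0.059,"z":-0.008,"wx":0,"wy":0,"wz":-0.038,"fingers":1}
    - {"x":0.006,"y":-0.059,"z":-0.008,"wx":0,"wy":0,"wz":-0.038,"fingers":1}
    - {"x":0.013,"y":-0.058,"z":-0.008,"wx":0,"wy":0,"wz":-0.038,"fingers":1}
    - {"x":0.02,"y":-0.056,"z":-0.008,"wx":0,"wy":0,"wz":-0.038,"fingers":1}
    - {"x":0.026,"y":-0.053,"z":-0.008,"wx":0,"wy":0,"wz":-0.038,"fingers":1}

```text
clock: 9.57
tool_pos: [0.5231, 0.086, 0.2668]
eef_rot: [0.975, 0.224, 0.007, 0.006]
contact_force: [1.3, 0.0, -0.4]
opening: 1.003
```

```bash
python3 plan.py .484 .347 .2 72.5 8
```

```text
t 9.57 pos [0.5231 0.086  0.2668] yaw 25.9 open 1.003 F [ 1.3  0.  -0.4] | dist/row mm 34
[ 0.0122 -0.0395  0.0099] [ 0.0007 -0.0001 -0.0324]
[ 0.0161 -0.0381  0.01  ] [ 0.0007 -0.0001 -0.0324]
[ 0.0199 -0.0362  0.0101] [ 0.0007 -0.0001 -0.0324]
[ 0.0235 -0.034   0.0102] [ 0.0007 -0.0001 -0.0324]
[ 0.0268 -0.0314  0.0103] [ 0.0007 -0.0001 -0.0324]
[ 0.0299 -0.0285  0.0103] [ 0.0007 -0.0001 -0.0324]
[ 0.0326 -0.0253  0.0104] [ 0.0007 -0.0001 -0.0324]
[ 0.035  -0.0218  0.0104] [ 0.0007 -0.0001 -0.0324]
```

Call:
apply_moves:
  series:
    - {"x":0.012,"y":-0.039,"z":0.006,"wx":0,"wy":0,"wz":-0.032,"fingers":1}
    - {"x":0.016,"y":-0.038,"z":0.006,"wx":0,"wy":0,"wz":-0.032,"fingers":1}
    - {"x":0.02,"y":-0.036,"z":0.006,"wx":0,"wy":0,"wz":-0.032,"fingers":1}
    - {"x":0.0235,"y":-0.034,"z":0.006,"wx":0,"wy":0,"wz":-0.032,"fingers":1}
    - {"x":0.027,"y":-0.031,"z":0.006,"wx":0,"wy":0,"wz":-0.032,"fingers":1}
    - {"x":0.03,"y":-0.028,"z":0.006,"wx":0,"wy":0,"wz":-0.032,"fingers":1}
    - {"x":0.03,"y":-0.025,"z":0.006,"wx":0,"wy":0,"wz":-0.032,"fingers":1}
    - {"x":0,"y":0,"z":0,"wx":0,"wy":0,"wz":0,"fingers":1}

```text
clock: 10.58
tool_pos: [0.4864, 0.3226, 0.2398]
eef_rot: [0.83, 0.558, 0.01, 0.01]
contact_force: [0.2, -0.4, 0.1]
opening: 1.0
```

```bash
python3 plan.py .484 .347 .2 72.5 1
cat > look.py <<'E'
from h import *
import sys
p,d,K,T,m=snap("wrist"); save(sys.argv[1],p); P=cloud(d,K,T)
hsv=cv2.cvtColor(p,cv2.COLOR_RGB2HSV);H,S,V=[hsv[...,i].astype(int) for i in range(3)]
near=np.hypot(P[...,0]-.484,P[...,1]-.347)<.14
for nm,m,z in(("bar",near&(P[...,2]>.044)&(P[...,2]<.056),.05),("plate",near&(P[...,2]>.010)&(P[...,2]<.1)&(S>80),.018)):
    m=cv2.morphologyEx(m.astype(np.uint8),cv2.MORPH_CLOSE,np.ones((9,9)))
    c=max(cv2.findContours(m,0,2)[0],key=cv2.contourArea);q=np.array([onz(K,T,u,v,z)[:2] for u,v in c[:,0]],np.float32)
    print(nm,np.round(np.array(cv2.minAreaRect(q)[0]),4),cv2.minAreaRect(q)[1:],np.median(P[...,2][m>0]),c[:,0].min(0),c[:,0].max(0))
E
python3 look.py w3.png
```

```text
t 10.57 pos [0.4864 0.3226 0.2398] yaw 67.8 open 1.000 F [ 0.2 -0.4  0.1] | dist/row mm 47
[ 0.0268 -0.0156  0.0494] [ 0.0091 -0.0012 -0.026 ]
bar [0.4853 0.3482] ((0.02581913210451603, 0.060100093483924866), 72.83319854736328) 0.05055523607677459 [265 120] [293 178]
plate [0.486  0.3473] ((0.15786904096603394, 0.1989535391330719), 72.73334503173828) 0.018931392007021597 [196  43] [347 229]
```

View pics/w3.png

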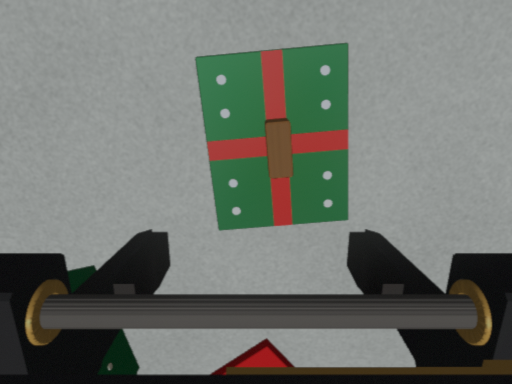

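The bar at (279,149) and the plate agree: centre (0.4855, 0.348), yaw 72.8°, sizes as given. Move over it and go down.

```bash
python3 plan.py .4855 .348 .14 72.8 5
```

```text
t 10.62 pos [0.4873 0.3208 0.2398] yaw 67.6 open 0.998 F [ 0.2 -1.  -0.1] | dist/row mm 21
[ 0.006  -0.0037  0.0249] [ 0.0019 -0.0002 -0.0057]
[ 0.0061 -0.0035  0.0249] [ 0.0019 -0.0002 -0.0057]
[ 0.0062 -0.0032  0.0249] [ 0.0019 -0.0002 -0.0057]
[ 0.0062 -0.003   0.0249] [ 0.0019 -0.0002 -0.0057]
[ 0.0063 -0.0027  0.0249] [ 0.0019 -0.0002 -0.0057]
```

Call:
apply_moves:
  series:
    - {"x":0.006,"y":-0.0037,"z":0.025,"wx":0.002,"wy":0,"wz":-0.006,"fingers":1}
    - {"x":0.006,"y":-0.0035,"z":0.025,"wx":0.002,"wy":0,"wz":-0.006,"fingers":1}
    - {"x":0.006,"y":-0.003,"z":0.025,"wx":0.002,"wy":0,"wz":-0.006,"fingers":1}
    - {"x":0.006,"y":-0.003,"z":0.025,"wx":0.002,"wy":0,"wz":-0.006,"fingers":1}
    - {"x":0.006,"y":-0.003,"z":0.025,"wx":0.002,"wy":0,"wz":-0.006,"fingers":1}
    - {"x":0,"y":0,"z":0,"wx":0,"wy":0,"wz":0,"fingers":1}

```text
clock: 11.38
tool_pos: [0.4865, 0.3437, 0.1311]
eef_rot: [0.804, 0.595, -0.002, -0.0]
contact_force: [-0.1, -0.8, 0.9]
opening: 0.999
```

```bash
python3 plan.py .4855 .348 .10 72.8 2
```

```text
t 11.38 pos [0.4865 0.3437 0.1311] yaw 73.0 open 0.999 F [-0.1 -0.8  0.9] | dist/row mm 16
[ 0.0025 -0.0013  0.0194] [-0.0005  0.0005  0.0006]
[ 0.0024 -0.0013  0.0194] [-0.0005  0.0005  0.0006]
```

Call:
apply_moves:
  series:
    - {"x":0.0025,"y":-0.0013,"z":0.025,"wx":-0.0005,"wy":0.0005,"wz":0.0006,"fingers":1}
    - {"x":0.0025,"y":-0.0013,"z":0.03,"wx":-0.0005,"wy":0.0005,"wz":0.0006,"fingers":1}
    - {"x":0,"y":0,"z":0.03,"wx":0,"wy":0,"wz":0,"fingers":1}
    - {"x":0,"y":0,"z":0.02,"wx":0,"wy":0,"wz":0,"fingers":1}
    - {"x":0,"y":0,"z":0,"wx":0,"wy":0,"wz":0,"fingers":1}

```text
clock: 12.0
tool_pos: [0.486, 0.3493, 0.0433]
eef_rot: [0.805, 0.593, 0.002, -0.0]
contact_force: [-0.2, 0.2, 0.3]
opening: 1.0
```

```bash
python3 plan.py .4855 .348 .024 72.8 2
```

```text
t 12.00 pos [0.486  0.3493 0.0433] yaw 72.8 open 1.000 F [-0.2  0.2  0.3] | dist/row mm 10
[-0.0009 -0.0001  0.012 ] [ 0.0003 -0.0004 -0.0001]
[-0.0009 -0.0001  0.012 ] [ 0.0003 -0.0004 -0.0001]
```

Call:
apply_moves:
  series:
    - {"x":-0.001,"y":0,"z":0.012,"wx":0.0003,"wy":-0.0004,"wz":0,"fingers":1}
    - {"x":-0.001,"y":0,"z":0.01,"wx":0.0003,"wy":-0.0004,"wz":0,"fingers":1}
    - {"x":0,"y":0,"z":0,"wx":0,"wy":0,"wz":0,"fingers":1}

```text
clock: 12.38
tool_pos: [0.4864, 0.3485, 0.0259]
eef_rot: [0.805, 0.593, 0.001, -0.0]
contact_force: [0.2, 0.9, 0.4]
opening: 1.002
```

```bash
python3 plan.py .4855 .348 .024 72.8 1
```

```text
t 12.38 pos [0.4864 0.3485 0.0259] yaw 72.8 open 1.002 F [0.2 0.9 0.4] | dist/row mm 2
[-0.0009 -0.0009  0.0024] [ 0.0004 -0.0007 -0.0003]
```

Call:
apply_moves:
  series:
    - {"x":0,"y":-0.001,"z":0,"wx":0,"wy":-0.0007,"wz":0,"fingers":-1}
    - {"x":0,"y":0,"z":0,"wx":0,"wy":0,"wz":0,"fingers":-1}
    - {"x":0,"y":0,"z":0,"wx":0,"wy":0,"wz":0,"fingers":-1}
    - {"x":0,"y":0,"z":0,"wx":0,"wy":0,"wz":0,"fingers":-1}
    - {"x":0,"y":0,"z":0,"wx":0,"wy":0,"wz":0,"fingers":-1}
    - {"x":0,"y":0,"z":0,"wx":0,"wy":0,"wz":0,"fingers":-1}
  force: 35

```text
clock: 13.12
tool_pos: [0.4862, 0.3494, 0.0271]
eef_rot: [0.805, 0.593, 0.001, 0.0]
contact_force: [0.5, 0.3, -0.2]
opening: 0.343
```

```bash
python3 plan.py .4855 .348 .2 72.8 5
```

```text
t 13.12 pos [0.4862 0.3494 0.0271] yaw 72.7 open 0.343 F [ 0.5  0.3 -0.2] | dist/row mm 35
[-0.0003  0.     -0.0432] [ 0.0001 -0.0001 -0.0001]
[-0.0003  0.     -0.0432] [ 0.0001 -0.0001 -0.0001]
[-0.0003 -0.     -0.0432] [ 0.0001 -0.0001 -0.0001]
[-0.0003 -0.     -0.0432] [ 0.0001 -0.0001 -0.0001]
[-0.0004 -0.     -0.0432] [ 0.0001 -0.0001 -0.0001]
```

Call:
apply_moves:
  series:
    - {"x":0,"y":0,"z":0,"wx":0,"wy":0,"wz":0,"fingers":-1}
    - {"x":0,"y":0,"z":0,"wx":0,"wy":0,"wz":0,"fingers":-1}
    - {"x":0,"y":0,"z":0,"wx":0,"wy":0,"wz":0,"fingers":-1}

```text
clock: 13.5
tool_pos: [0.4861, 0.3488, 0.027]
eef_rot: [0.805, 0.593, 0.001, 0.001]
contact_force: [-1.5, -0.4, -0.6]
opening: 0.293
```

Opening is 25.8 mm, so the bar is held, with the TCP 27 mm above the lid origin. Lift.

Call:
apply_moves:
  series:
    - {"x":0,"y":0,"z":-0.005,"wx":0,"wy":0,"wz":0,"fingers":-1}
    - {"x":0,"y":0,"z":-0.02,"wx":0,"wy":0,"wz":0,"fingers":-1}
    - {"x":0,"y":0,"z":-0.04,"wx":0,"wy":0,"wz":0,"fingers":-1}
    - {"x":0,"y":0,"z":-0.05,"wx":0,"wy":0,"wz":0,"fingers":-1}
    - {"x":0,"y":0,"z":-0.05,"wx":0,"wy":0,"wz":0,"fingers":-1}
    - {"x":0,"y":0,"z":-0.03,"wx":0,"wy":0,"wz":0,"fingers":-1}
    - {"x":0,"y":0,"z":0,"wx":0,"wy":0,"wz":0,"fingers":-1}

```text
clock: 14.38
tool_pos: [0.4848, 0.3492, 0.1916]
eef_rot: [0.805, 0.594, 0.001, -0.0]
contact_force: [-0.6, -0.6, -1.2]
opening: 0.292
```

```bash
python3 plan.py .6228 -.0185 .2 81.2 12
python3 - <<'E'
from h import *
s=get_state();p,d,K,T,m=snap("wrist"); save("w4.png",p);P=cloud(d,K,T)
hsv=cv2.cvtColor(p,cv2.COLOR_RGB2HSV);H,S,V=[hsv[...,i].astype(int) for i in range(3)]
zl=s["tool_pos"][2]-.027+.018
g=(S>80)&(abs(P[...,2]-zl)<.02)&(np.hypot(P[...,0]-.486,P[...,1]-.349)<.14)
A=np.c_[P[g][:,:2]-s["tool_pos"][:2],np.ones(g.sum())];c,*_=np.linalg.lstsq(A,P[g][:,2],rcond=None);print("plate plane slope/height",c,"expect",zl,g.sum())
E
```

```text
t 14.38 pos [0.4848 0.3492 0.1916] yaw 72.8 open 0.292 F [-0.6 -0.6 -1.2] | dist/row mm 33
[-0.0324  0.025  -0.0009] [ 0.     -0.0001 -0.0039]
[-0.0327  0.0246 -0.0009] [ 0.     -0.0001 -0.0039]
[-0.033   0.0242 -0.0009] [ 0.     -0.0001 -0.0039]
[-0.0332  0.0238 -0.0009] [ 0.     -0.0001 -0.0039]
[-0.0335  0.0234 -0.0009] [ 0.     -0.0001 -0.0039]
[-0.0338  0.023  -0.0009] [ 0.     -0.0001 -0.0039]
[-0.0341  0.0226 -0.0009] [ 0.     -0.0001 -0.0039]
[-0.0344  0.0222 -0.0009] [ 0.     -0.0001 -0.0039]
[-0.0346  0.0218 -0.0009] [ 0.     -0.0001 -0.0039]
[-0.0349  0.0214 -0.0009] [ 0.     -0.0001 -0.0039]
[-0.0352  0.0209 -0.0009] [ 0.     -0.0001 -0.0039]
[-0.0354  0.0205 -0.0009] [ 0.     -0.0001 -0.0039]
plate plane slope/height [ 0.00484725 -0.00068366  0.1838064 ] expect 0.18256038276078093 72461
```

The lid hangs level (slope 0.005). Carry it to the box; I'll aim at (0.624, -0.019), allowing for the 2 mm top-to-wrist offset.

Call:
apply_moves:
  series:
    - {"x":-0.015,"y":0.012,"z":-0.001,"wx":0,"wy":0,"wz":-0.004,"fingers":-1}
    - {"x":-0.033,"y":0.025,"z":-0.003,"wx":0,"wy":0,"wz":-0.004,"fingers":-1}
    - {"x":-0.033,"y":0.024,"z":-0.003,"wx":0,"wy":0,"wz":-0.004,"fingers":-1}
    - {"x":-0.033,"y":0.024,"z":-0.003,"wx":0,"wy":0,"wz":-0.004,"fingers":-1}
    - {"x":-0.0335,"y":0.024,"z":-0.003,"wx":0,"wy":0,"wz":-0.004,"fingers":-1}
    - {"x":-0.034,"y":0.023,"z":-0.002,"wx":0,"wy":0,"wz":-0.004,"fingers":-1}
    - {"x":-0.034,"y":0.023,"z":-0.002,"wx":0,"wy":0,"wz":-0.004,"fingers":-1}
    - {"x":-0.034,"y":0.022,"z":-0.002,"wx":0,"wy":0,"wz":-0.004,"fingers":-1}

```text
clock: 15.42
tool_pos: [0.5709, 0.1021, 0.1955]
eef_rot: [0.771, 0.637, -0.011, 0.0]
contact_force: [0.7, 0.1, -3.3]
opening: 0.293
```

```bash
python3 plan.py .624 -.019 .19 81.2 5
```

```text
t 15.43 pos [0.5709 0.1021 0.1955] yaw 79.1 open 0.293 F [ 0.7  0.1 -3.3] | dist/row mm 26
[-0.0272  0.0188  0.0016] [-0.0009  0.0011 -0.0023]
[-0.0273  0.0186  0.0015] [-0.0009  0.0011 -0.0023]
[-0.0275  0.0184  0.0015] [-0.0009  0.0011 -0.0023]
[-0.0276  0.0182  0.0015] [-0.0009  0.0011 -0.0023]
[-0.0278  0.0179  0.0014] [-0.0009  0.0011 -0.0023]
```

Call:
apply_moves:
  series:
    - {"x":-0.027,"y":0.019,"z":0.0015,"wx":-0.001,"wy":0.001,"wz":-0.002,"fingers":-1}
    - {"x":-0.027,"y":0.0185,"z":0.0015,"wx":-0.001,"wy":0.001,"wz":-0.002,"fingers":-1}
    - {"x":-0.027,"y":0.018,"z":0.0015,"wx":-0.001,"wy":0.001,"wz":-0.002,"fingers":-1}
    - {"x":-0.027,"y":0.018,"z":0.0015,"wx":-0.001,"wy":0.001,"wz":-0.002,"fingers":-1}
    - {"x":-0.02,"y":0.013,"z":0.001,"wx":-0.001,"wy":0.001,"wz":-0.002,"fingers":-1}
    - {"x":0,"y":0,"z":0,"wx":0,"wy":0,"wz":0,"fingers":-1}

```text
clock: 16.18
tool_pos: [0.6167, -0.0305, 0.1799]
eef_rot: [0.764, 0.646, -0.01, -0.001]
contact_force: [0.2, 0.6, -2.2]
opening: 0.294
```

```bash
python3 plan.py .624 -.019 .13 81.2 4
```

```text
t 16.18 pos [ 0.6167 -0.0305  0.1799] yaw 80.4 open 0.294 F [ 0.2  0.6 -2.2] | dist/row mm 13
[0.0041 0.0019 0.0155] [-0.0011  0.0011 -0.0011]
[0.0041 0.0018 0.0155] [-0.0011  0.0011 -0.0011]
[0.004  0.0018 0.0156] [-0.0011  0.0011 -0.0011]
[0.004  0.0017 0.0156] [-0.0011  0.0011 -0.0011]
```

Call:
apply_moves:
  series:
    - {"x":0.008,"y":0.004,"z":0.01,"wx":-0.002,"wy":0.002,"wz":-0.002,"fingers":-1}
    - {"x":0.008,"y":0.003,"z":0.015,"wx":-0.002,"wy":0.002,"wz":-0.002,"fingers":-1}
    - {"x":0,"y":0,"z":0.015,"wx":0,"wy":0,"wz":0,"fingers":-1}
    - {"x":0,"y":0,"z":0.005,"wx":0,"wy":0,"wz":0,"fingers":-1}
    - {"x":0,"y":0,"z":0,"wx":0,"wy":0,"wz":0,"fingers":-1}

```text
clock: 16.8
tool_pos: [0.622, -0.0145, 0.1394]
eef_rot: [0.757, 0.653, -0.002, -0.002]
contact_force: [-0.8, 0.0, -2.2]
opening: 0.291
```

```bash
python3 plan.py .624 -.019 .106 81.2 3
python3 - <<'E'
from h import *
p,d,K,T,m=snap("side"); save("s5.png",cv2.resize(p[110:250,80:280],None,fx=3.8,fy=3.8))
E
```

```text
t 16.80 pos [ 0.622  -0.0145  0.1394] yaw 81.5 open 0.291 F [-0.8  0.  -2.2] | dist/row mm 11
[-0.0017  0.0012  0.0139] [-0.0006 -0.0001  0.0006]
[-0.0017  0.0012  0.0139] [-0.0006 -0.0001  0.0006]
[-0.0017  0.0011  0.0139] [-0.0006 -0.0001  0.0006]
```

View pics/s5.png

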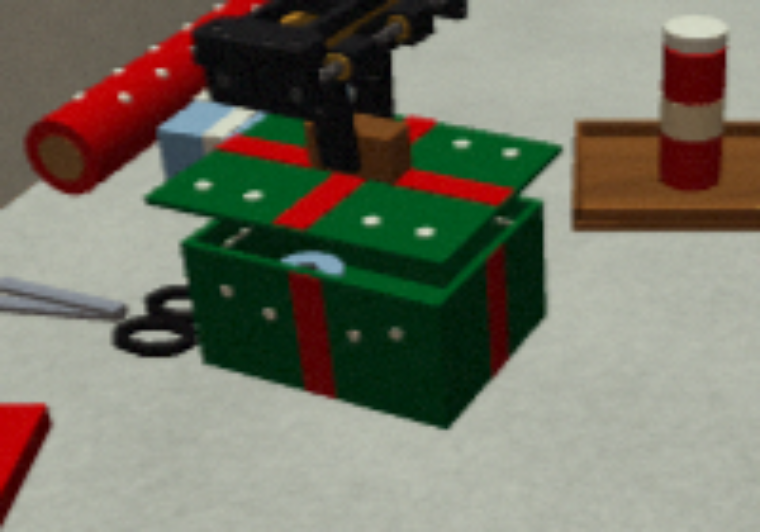

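The lid hangs squarely over the box mouth (box near corner at 445,300, lid near corner at 440,262), and the tin stands in the tray. Go down in short steps; seating is expected at TCP z ≈ 0.105.

Call:
apply_moves:
  series:
    - {"x":-0.003,"y":0.002,"z":0.012,"wx":-0.001,"wy":0,"wz":0.001,"fingers":-1}
    - {"x":-0.002,"y":0.001,"z":0.012,"wx":-0.0005,"wy":0,"wz":0.001,"fingers":-1}
    - {"x":0,"y":0,"z":0.006,"wx":0,"wy":0,"wz":0,"fingers":-1}
    - {"x":0,"y":0,"z":0,"wx":0,"wy":0,"wz":0,"fingers":-1}

```text
clock: 17.35
tool_pos: [0.6243, -0.0198, 0.1143]
eef_rot: [0.76, 0.65, 0.0, 0.0]
contact_force: [1.2, -0.6, -1.8]
opening: 0.29
```

```bash
python3 plan.py .624 -.019 .105 81.2 1
```

```text
t 17.35 pos [ 0.6243 -0.0198  0.1143] yaw 81.1 open 0.290 F [ 1.2 -0.6 -1.8] | dist/row mm 9
[ 0.0009 -0.0005  0.0116] [ 0.0002 -0.0001 -0.0007]
```

Call:
apply_moves:
  series:
    - {"x":0,"y":0,"z":0.005,"wx":0,"wy":0,"wz":0,"fingers":-1}
    - {"x":0,"y":0,"z":0.003,"wx":0,"wy":0,"wz":0,"fingers":-1}
    - {"x":0,"y":0,"z":0.002,"wx":0,"wy":0,"wz":0,"fingers":-1}
    - {"x":0,"y":0,"z":0.001,"wx":0,"wy":0,"wz":0,"fingers":-1}

```text
clock: 17.85
tool_pos: [0.6247, -0.0194, 0.1055]
eef_rot: [0.76, 0.65, 0.001, 0.0]
contact_force: [0.7, 0.0, -2.6]
opening: 0.295
```

```bash
python3 plan.py .624 -.019 .105 81.2 1
```

```text
t 17.85 pos [ 0.6247 -0.0194  0.1055] yaw 81.1 open 0.295 F [ 0.7  0.  -2.6] | dist/row mm 1
[ 0.0004 -0.001   0.0006] [ 0.0005 -0.0003 -0.0006]
```

Not in contact yet; a bit further.

Call:
apply_moves:
  series:
    - {"x":0,"y":0,"z":0.001,"wx":0,"wy":0,"wz":0,"fingers":-1}
    - {"x":0,"y":0,"z":0.001,"wx":0,"wy":0,"wz":0,"fingers":-1}

```text
clock: 18.1
tool_pos: [0.6247, -0.0194, 0.105]
eef_rot: [0.76, 0.65, 0.001, 0.001]
contact_force: [-4.1, -1.2, 6.5]
opening: 0.292
```

Contact at 0.105, 6.5 N: seated. Release and rise.

Call:
apply_moves:
  series:
    - {"x":0,"y":0,"z":0,"wx":0,"wy":0,"wz":0,"fingers":-0.3}
    - {"x":0,"y":0,"z":0,"wx":0,"wy":0,"wz":0,"fingers":0.3}
    - {"x":0,"y":0,"z":0,"wx":0,"wy":0,"wz":0,"fingers":0.3}
    - {"x":0,"y":0,"z":0,"wx":0,"wy":0,"wz":0,"fingers":0.3}
    - {"x":0,"y":0,"z":-0.02,"wx":0,"wy":0,"wz":0,"fingers":0.3}
    - {"x":0,"y":0,"z":-0.05,"wx":0,"wy":0,"wz":0,"fingers":0.3}
    - {"x":0,"y":0,"z":-0.06,"wx":0,"wy":0,"wz":0,"fingers":0.3}
    - {"x":0,"y":0,"z":-0.05,"wx":0,"wy":0,"wz":0,"fingers":0.3}

```text
clock: 19.1
tool_pos: [0.6237, -0.0191, 0.2534]
eef_rot: [0.759, 0.651, 0.0, -0.001]
contact_force: [0.5, 0.5, -0.2]
opening: 0.65
```

Call:
apply_moves:
  series:
    - {"x":0.04,"y":0,"z":-0.02,"wx":0,"wy":0,"wz":0,"fingers":0.3}
    - {"x":0.06,"y":0,"z":0,"wx":0,"wy":0,"wz":0,"fingers":0.3}
    - {"x":0.06,"y":0,"z":0,"wx":0,"wy":0,"wz":0,"fingers":0.3}
    - {"x":0.06,"y":0.02,"z":0,"wx":0,"wy":0,"wz":0,"fingers":0.3}
    - {"x":0.06,"y":0.02,"z":0,"wx":0,"wy":0,"wz":0,"fingers":0.3}
    - {"x":0.04,"y":0,"z":0,"wx":0,"wy":0,"wz":0,"fingers":0.3}
    - {"x":0,"y":0,"z":0,"wx":0,"wy":0,"wz":0,"fingers":0.3}
    - {"x":0,"y":0,"z":0,"wx":0,"wy":0,"wz":0,"fingers":0.3}

```text
clock: 20.1
tool_pos: [0.6986, 0.2363, 0.2849]
eef_rot: [0.76, 0.65, 0.007, 0.001]
contact_force: [0.2, -0.6, 0.0]
opening: 0.647
```

```bash
python3 - <<'E'
from h import *
p,d,K,T,m=snap("top");P=cloud(d,K,T);q,*_=snap("side")
save("end.png",np.vstack([p[50:240,100:400],q[100:290,60:360]]).repeat(1,0))
X=P-np.array([.6235,-.019,0]);t=np.radians(-8.8);a=X[...,0]*np.cos(t)+X[...,1]*np.sin(t);b=-X[...,0]*np.sin(t)+X[...,1]*np.cos(t)
g=(abs(a)<.09)&(abs(b)<.07)&(P[...,2]>.07)&~((abs(a)<.045)&(abs(b)<.03))
c,*_=np.linalg.lstsq(np.c_[a[g],b[g],np.ones(g.sum())],P[...,2][g],rcond=None);print("lid plane slopes,height (want .096)",c.round(4),g.sum())
def rr(m,z):
    c=max(cv2.findContours(m.astype(np.uint8),0,2)[0],key=cv2.contourArea);return cv2.minAreaRect(np.array([onz(K,T,u,v,z)[:2] for u,v in c[:,0]],np.float32))
print("lid",rr((P[...,2]>.085)&(abs(a)<.13)&(abs(b)<.11),.096))
m=(P[...,2]>.125)&(P[...,2]<.15)&(np.hypot(P[...,0]-.467,P[...,1]+.293)<.05)
print("tin",rr(m,.136),np.median(P[...,2][m]))
E
```

```text
lid plane slopes,height (want .096) [-3.4986  1.0384  0.3426] 876
lid ((0.7139426469802856, 0.03347864747047424), (0.30453112721443176, 0.1567099690437317), 75.07767486572266)
tin ((0.465203195810318, -0.290158748626709), (0.04689551889896393, 0.047838471829891205), 45.093299865722656) 0.13551203614276608
```

View pics/end.png

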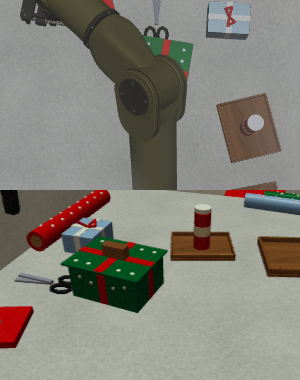

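The tin stands upright in the tray (top picture 255,123). The arm hides the lid from the top camera, which spoiled that plane fit, so I'll measure the lid from the side camera's depth instead.

```bash
python3 - <<'E'
from h import *
p,d,K,T,m=snap("side");P=cloud(d,K,T)
X=P-np.array([.6245,-.0195,0]);t=np.radians(-8.8);a=X[...,0]*np.cos(t)+X[...,1]*np.sin(t);b=-X[...,0]*np.sin(t)+X[...,1]*np.cos(t)
g=(abs(a)<.094)&(abs(b)<.074)&(P[...,2]>.085)&(P[...,2]<.112)&~((abs(a)<.05)&(abs(b)<.04))
c,*_=np.linalg.lstsq(np.c_[a[g],b[g],np.ones(g.sum())],P[...,2][g],rcond=None);print(c.round(4),g.sum())
m=(P[...,2]>.0905)&(P[...,2]<.15)&(abs(a)<.13)&(abs(b)<.11)&~((abs(a)<.05)&(abs(b)<.04))
print("lid rect in box axes",cv2.minAreaRect(np.c_[a[m],b[m]].astype(np.float32)),np.percentile(P[...,2][m],[5,50,95]))
m=(P[...,2]>.02)&(P[...,2]<.08)&(abs(a)<.12)&(abs(b)<.1)
print("box walls a,b:",np.percentile(a[m],[1,50,99]),np.percentile(b[m],[1,50,99]))
print(get_state()["contact_force"],get_state()["clock"])
E
```

```text
[ 0.     -0.0013  0.0961] 1563
lid rect in box axes ((0.0005257502198219299, 0.000930197536945343), (0.16313599050045013, 0.20120510458946228), 89.9668197631836) [0.09377901 0.09597083 0.09737063]
box walls a,b: [-0.09060904 -0.04002631  0.08826261] [-0.06461344  0.06838615  0.07124954]
[ 0.68420522 -1.08227038  0.00690005] 20.25
```

Lid plane is flat (slopes ≤ 0.0013), plate top at 0.0961 against 0.096 expected, and centred. Hand in.

```bash
python3 -c "
from plant import *
print(finish_job())"
```

```text
the job is handed in; nothing more can be done
None
```

I moved the red tin to the 190 × 160 mm tray, where it stands upright, then put the green lid on the box. I handed the job in at about 20 s of the 64 s allowed.

**Last checks**
- **Tin:** its top is at 0.1355 m against 0.136 m expected, and it stands within about 2 mm of the tray's centre. It touched the tray floor at 13 N, a bit firmer than the lid's 6.5 N.
- **Lid:** measured from the side camera, it is flat (slope at most 0.0013), with its plate top at 0.0961 m against 0.096 m expected. It is centred on the box to about 1 mm and square to it.
- **Gripper:** open, clear of everything and reading about 1 N, which is its noise level.

**What failed or disagreed**
- My first move call was refused because every row must list all keys; nothing moved.
- The final lid fit from the top camera was invalid because the arm blocked its view, so I used the side camera.
- The top and wrist cameras disagreed by about 2.5 mm on the tin's starting position, close to the stated calibration error.

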